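# Press the laptop's memory module flat in its socket

### The job

On the opened laptop, the memory module (the broad, short card with four chips) leans up out of its socket. With the fingertips, gently press its free edge down until it lies flat against its stop, keep it pressed there for about a second, then withdraw. Do not lift or pull the module, leave the other two leaning cards untouched, and do not disturb the small things and tools lying around.

Things in the scene. Friction and masses are not known exactly. Their poses are not given: they have to be found in the camera images.
- memory_socket: memory module's socket, fixed on the board, module in it. Origin: middle of the socket, on the board's surface (8 mm above the bench). x runs level from the module's free edge towards the socket, y along the socket, z up. Black bar 74 mm long, 7 mm high at x = 0 to 10 mm; steel side arms 5 mm high at y = +-37 mm. Pivot along y at x = 0, z = 4 mm; flat, the module spans x = -30 to 0, top at z = 5.6 mm.
- memory (a joint): how far the memory module has been pressed down (rad): 0 to 0.1 at the start (leaning up about 25 to 19 degrees), 0.44 when flat and parallel to the board, its stop. Negative means it has been pulled up. It resists with about 2 N at the free edge (about 0.05 N m) and stays where it is left; the stop is rigid, and over 50 N on the module would damage it.
- memory_edge (a point): middle of the memory module's free long edge, upper side. The module is a blue card 68 mm wide (along the socket) and 30 mm from socket to free edge, 2 mm thick, with four black chips in a row: the broad short card of the three.
- ssd_socket: socket of the storage card, fixed to the board, with the card in it: a blue card 22 mm wide and 80 mm long, with three black chips in a line, leaning up at about 25 degrees: the long narrow card. Origin and axes as for the memory socket.
- ssd_edge (a point): middle of the storage card's free end, upper side, about 40 mm above the board
- wifi_socket: socket of the wireless card, fixed to the board, with the card in it: a blue card 22 mm wide and 30 mm long, with one black chip, leaning up at about 25 degrees: the smallest card. Origin and axes as for the memory socket.
- wifi_edge (a point): middle of the wireless card's free end, upper side, about 18 mm above the board
- laptop: opened laptop base, fixed, 250 (x) x 360 (y) x 18 mm (rim); origin under its centre. The green board fills its far part, x = -37 to +117 mm, the black battery the near part, top 15 mm above the bench. The three sockets stand side by side on the board, about 90 mm apart, in any order, free edges towards the battery.
- screw_dish: small open steel dish, 36 mm across, 14 mm high, standing on the circuit board in front of the gap between two sockets; origin under its centre
- shield_cap: small loose metal cap, 22 x 26 x 6 mm, lying on the circuit board in front of the other gap between sockets; origin under its centre
- screwdriver: black-handled screwdriver, 150 mm long, about 25 mm thick at most, lying along the laptop's black battery, which fills the near side of the laptop; origin on its underside near mid-length, x towards the tip
- flux_jar: white closed jar, 64 mm across, 75 mm high, on the bench to the left of the laptop; origin under its centre
- paste_jar: white closed jar, 52 mm across, 50 mm high, on the bench to the right of the laptop; origin under its centre
- tweezers: steel tweezers, about 130 mm long, 6 mm high, on the bench to the left; origin near mid-length
- fan: flat black cooling fan, about 75 x 60 x 11 mm, on the bench to the right; origin under the middle of its round part

How it is judged:
On the way:
1. the module is held flat by the fingers (value of joint memory above 0.39 rad and contact force between the fingers and memory_socket above 0.3 N), for 0.5 s.
At the end, for the whole second after the job is handed in: The memory module lies flat (its joint above 0.39 rad, free edge within about 1.5 mm of flat) and at rest; the free ends of the other two cards are within 3 mm, and every loose thing within 10 mm, of where they started (value of joint memory above 0.39 rad and velocity of joint memory below 0.05 rad/s and distance of each of ssd_edge, wifi_edge from where it was at the start of the episode below 0.003 m and distance of each of screw_dish, shield_cap, screwdriver, flux_jar, paste_jar, tweezers, fan from where it was at the start of the episode below 0.01 m); the robot touches nothing.
It fails at once if the memory module is pulled up (value of joint memory below -0.06 rad).
It fails at once if the memory module or its socket is pressed hard (over 50 N) (contact force between any of the fingers, the arm and memory_socket above 50 N).
It fails at once if another card or its socket is touched (over 0.5 N) or moved 3 mm (contact force between any of the fingers, the arm and ssd_socket above 0.5 N or contact force between any of the fingers, the arm and wifi_socket above 0.5 N or not (distance of ssd_edge from where it was at the start of the episode below 0.003 m) or not (distance of wifi_edge from where it was at the start of the episode below 0.003 m)).
It fails at once if a loose thing is moved more than 10 mm (not (distance of screw_dish from where it was at the start of the episode below 0.01 m) or not (distance of shield_cap from where it was at the start of the episode below 0.01 m) or not (distance of screwdriver from where it was at the start of the episode below 0.01 m) or not (distance of flux_jar from where it was at the start of the episode below 0.01 m) or not (distance of paste_jar from where it was at the start of the episode below 0.01 m) or not (distance of tweezers from where it was at the start of the episode below 0.01 m) or not (distance of fan from where it was at the start of the episode below 0.01 m)).
It also fails if it takes over 32 s, if anything falls off the work surface, if the arm or the gripper's body presses on something with over 40 N, if the wrist force passes 120 N, or if a joint passes its speed limit or range.

### The arm

A 6-joint arm with a two-finger parallel gripper is mounted at the origin on the work surface. World frame = base frame: x ahead of the robot, y to its left, z up, the work surface at z = 0. Lengths are in m, angles in rad, forces in N, time in s.
With the tool pointing down it reaches from about 0.35 to 0.875 m from the base axis. Payload 4.2 kg.
Tool frame: the origin (TCP) lies between the finger pads; the fingertips stand 22 mm ahead of it and the grasp point (between the pads) lies 3 mm ahead of it (bot.tip_extent is the distance from the TCP to the fingertips, in m); z points along the fingers, y is the direction in which the jaws open and shut (so a half turn about z gives the same grasp; the last joint's range is limited). The gripper opens to 87 mm and grips with 3 to 60 N. Pads are 19 mm wide; open, the fingers measure 117 mm over their backs; the gripper's body (75 mm by 190 mm) begins 51 mm behind the grasp point.
Start: joints at [-1.001, 0.385, 0.008, 0, -1.194, -0.259], TCP at [0.191, -0.595, 0.245] pointing down, gripper open.
Joint ranges: [-3.14, 3.14], [-1.21, 2.06], [-1.07, 1.41], [-3.16, 2.05], [-2.99, -0.16], [-3.1, 3.1]. Speed limits (rad/s): [2.79, 2.79, 3.14, 3.14, 3.14, 3.14].

### API

Orientations are given as [roll, pitch, yaw] about the fixed x, y, z axes, in that order (R = Rz(yaw) Ry(pitch) Rx(roll)).
In Python, from station import sensors, viewer, bot gives the robot as it stands.
- The arm moves only by the tool play_rows, never from a script. Its arguments are lists of equal length, an entry for each row: "slide": the shift along the tool's x, y, z normalised to -1 to 1, where 1 is 150 mm, a list of three; "rotation": the turn, a rotation vector about the tool's x, y, z normalised to -1 to 1, where 1 is 45 degrees, a list of three; "hand": the closure, from -1 (fully open) to 1 (shut), so that 0 is half open. A call has exactly 10 rows; each row shifts and turns the pose as measured when the row begins, along the tool's axes as they then stand; what a row does not reach is not made up. A row lasts 1/10 s, in which the tool goes at most 50 mm and 8.59 degrees, less where a joint would pass 70% of its speed; a pose out of reach is approached as far as the arm can. A call with a number of a shift or a turn outside -1 to 1 is refused whole. A call with a gripper value outside its range is refused whole. The fingers move at their own pace and stop on an object; "squeeze" is the grip in N (left out, the last holds). Time passes only in rows, so rows that do not move let the fingers close, or fill a call up. It gives the time, the measured TCP pose, the force and the opening at its end, in the units of the state.
- sensors.get_state(): the state, without advancing time (a new reading comes with each control period).
- viewer.snapshot(name): name is "side" or "top"; returns a dict with "pixels" (480x640x3 uint8, blue, green, red), "camera_matrix" (3x3 intrinsics, pixels), "world_from_camera" (4x4, takes a point from camera to world coordinates). Camera axes: x right, y up, looking along -z (the intrinsics and any distortion apply to the point x, -y, -z); pixel columns grow to the right and rows downward; lengths in m; the calibration is good to about 2 mm. A picture is of the moment at which its call begins. There is no depth.
- bot.sign_off(): hands the job in, once; it reports no verdict.
The state is a dict: "time": time; "joint_positions": joint angles; "joint_vel": joint speeds; "joint_efforts": joint torques, N m; "ee_pos": TCP position; "tool_rot": TCP orientation; "wrist_force": force on the tool from outside, world axes, zero at the start; "moment": the same for the moment, N m; "gripper_width": finger opening in m.
Only numpy, scipy, OpenCV 4.12 (cv2) and the standard library are available. Lean on these libraries where they do the work, as an engineer would, in place of code of your own. Each camera call takes 0.05 s, during which the arm holds its last target. There are 200 camera calls.

## Working session

There is one attempt and no reset: what is moved stays moved. The work goes in short steps, Python scripts to look and compute and a tool call to move; the robot and the scene stay as the last step left them, time stands still between calls to the robot, and variables do not carry over. Pictures are saved under pics/ and viewed, about 8 in all and at most 12, crops included, and the job is handed in when it is done.

Besides the shell and the picture viewer there is one more tool, called after ">>>" by a JSON object that holds its "op" and its "data", one argument or row to a line. play_rows: Moves the arm, as the interface text tells. Scaled input: -1 to 1 covers 150 mm each way for a shift and 45 degrees each way for a turn. Its arguments: {"type":"object","properties":{"slide":{"type":"array"},"rotation":{"type":"array"},"hand":{"type":"array"},"squeeze":{"type":"number"}},"required":["slide","rotation","hand"]}

```bash
mkdir -p pics
cat > h.py <<'E'
import numpy as np, cv2
from station import sensors, viewer, bot
def snap(n, f=None):
    s=viewer.snapshot(n)
    if f: cv2.imwrite('pics/'+f,np.asarray(s['pixels']))
    return s
def ray(s,u,v):
    K=np.array(s['camera_matrix']);T=np.array(s['world_from_camera'])
    d=np.linalg.inv(K)@[u,v,1]; d=np.array([d[0],-d[1],-d[2]])
    return T[:3,3],T[:3,:3]@d
def onplane(s,u,v,z):
    o,d=ray(s,u,v); return o+d*(z-o[2])/d[2]
def proj(s,p):
    K=np.array(s['camera_matrix']);T=np.array(s['world_from_camera'])
    c=np.linalg.inv(T)@np.r_[p,1]; q=K@[c[0],-c[1],-c[2]]; return q[:2]/q[2]
E
python3 - <<'E'
from h import *
for n in ('top','side'):
    s=snap(n,n+'0.png'); print(n,s.keys(),s['camera_matrix'],s['world_from_camera'])
print(sensors.get_state(),bot.tip_extent)
E
```

```text
top dict_keys(['pixels', 'camera_matrix', 'world_from_camera']) [[436.28377576   0.         314.09273918]
 [  0.         436.28377576 237.07188913]
 [  0.           0.           1.        ]] [[ 0.00569768  0.99294152 -0.11846806  0.3756687 ]
 [-0.99987869  0.00393952 -0.01506966 -0.0122236 ]
 [-0.01449659  0.11853955  0.9928435   1.11707912]
 [ 0.          0.          0.          1.        ]]
side dict_keys(['pixels', 'camera_matrix', 'world_from_camera']) [[459.52774755   0.         317.08868996]
 [  0.         459.52774755 235.78235457]
 [  0.           0.           1.        ]] [[-0.79740647  0.3592682  -0.48483944  0.05956516]
 [-0.6032898  -0.49270465  0.62712323  0.59149163]
 [-0.01357721  0.79257081  0.60962871  0.6255155 ]
 [ 0.          0.          0.          1.        ]]
{'time': 0.1, 'joint_positions': array([-1.00140221e+00,  3.85487254e-01,  6.77802709e-03, -4.04552827e-04,
       -1.19402223e+00, -2.58618989e-01]), 'joint_vel': array([ 0.0011713 , -0.00179155,  0.00511881,  0.00128074, -0.00019616,
       -0.00137303]), 'joint_efforts': array([-1.34870977e-03, -3.91689813e+01,  1.87935340e+01,  4.23195541e+00,
        1.34412112e-02, -7.75733884e-05]), 'ee_pos': array([ 0.19099503, -0.59458599,  0.24357497]), 'tool_rot': array([ 3.13962572e+00, -1.31521424e-04, -2.83096660e+00]), 'wrist_force': array([-0.29674292,  0.32094826, -0.52672657]), 'moment': array([ 0.02589169, -0.00871216, -0.02873304]), 'gripper_width': 0.08700974388682141} 0.022
```

View pics/top0.png

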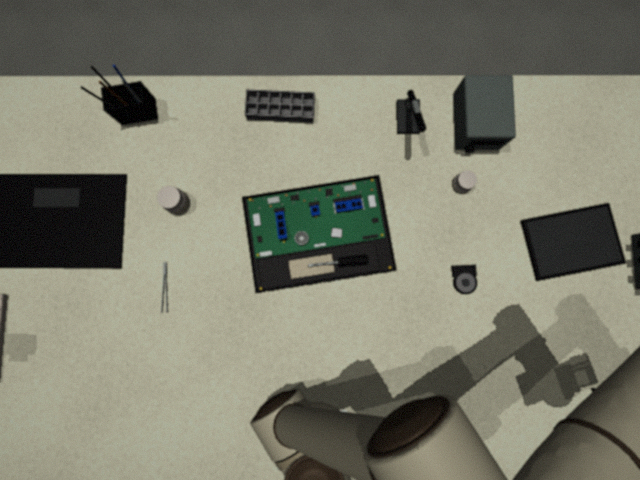

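View pics/side0.png

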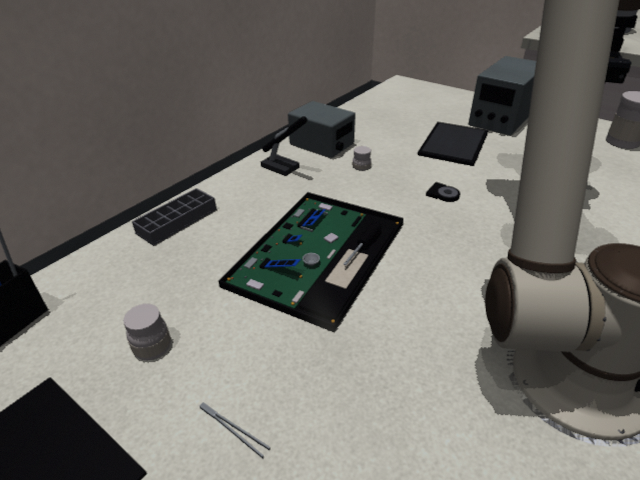

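The top view shows the laptop with corners at about (243,197), (379,177), (395,270) and (257,292). The memory is the right-hand card at about (348,205), the wifi card is at (315,210), and the SSD at (281,225). The dish is at (301,238), the cap at (336,233) and the screwdriver handle at (352,261). The side view agrees: memory at (313,219).

Run:
```python
from h import *
t=snap('top');s=snap('side')
a=np.asarray(t['pixels']);b=np.asarray(s['pixels'])
c1=cv2.resize(a[170:300,235:405],None,fx=4.5,fy=4.5,interpolation=cv2.INTER_CUBIC)
c2=cv2.resize(b[185:285,230:410],None,fx=4.4,fy=4.4,interpolation=cv2.INTER_CUBIC)
cv2.imwrite('pics/c1.png',c1[:600,:800]);cv2.imwrite('pics/c2.png',c2[:600,:800])
for n,q,im in(('top',t,a),('side',s,b)):
    i=im.astype(int);m=((i[...,0]>i[...,1]+25)&(i[...,0]>i[...,2]+40)).astype('uint8')
    k,l,st,ce=cv2.connectedComponentsWithStats(m)
    for j in range(1,k):
        if st[j,4]>15:
            p=np.argwhere(l==j)[:,::-1].astype(np.float32);r=cv2.minAreaRect(p)
            print(n,st[j],ce[j].round(1),r,onplane(q,*ce[j],.018).round(4))
cs=[onplane(t,u,v,.018) for u,v in((243,197),(379,177),(395,270),(257,292))]
for c in cs:print(c.round(4))
d=(cs[1]-cs[0]+cs[2]-cs[3]);print('laptop -y dir yaw',np.degrees(np.arctan2(d[1],d[0]))+90,np.mean(cs,0))
```

```text
top [335 198  28  14 238] [348.4 204.7] ((348.3783874511719, 204.72975158691406), (10.293530464172363, 26.513639450073242), 81.02737426757812) [ 0.5905 -0.0828  0.018 ]
top [310 205  10  11  73] [314.6 210.1] ((314.6300048828125, 209.9099884033203), (9.899495124816895, 8.34386157989502), 81.8698959350586) [0.5763 0.0035 0.018 ]
top [275 211  12  28 187] [280.6 224.5] ((280.52996826171875, 224.70997619628906), (27.577165603637695, 8.7681245803833), 81.8698959350586) [0.5387 0.09   0.018 ]
side [302 209  24  17 133] [313.1 217.7] ((313.6038513183594, 217.09585571289062), (7.6871747970581055, 27.357297897338867), 42.709388732910156) [ 0.5911 -0.0823  0.018 ]
side [287 235  15   7  53] [293.9 238.2] ((294.0135192871094, 238.08106994628906), (5.096368789672852, 14.79590892791748), 80.53767395019531) [0.5779 0.0029 0.018 ]
side [264 259  37   8 150] [281.8 262.9] ((282.0, 262.5), (7.0, 36.0), 90.0) [0.546  0.0801 0.018 ]
[0.6099 0.1879 0.018 ]
[ 0.6632 -0.1617  0.018 ]
[ 0.4245 -0.1989  0.018 ]
[0.3677 0.1467 0.018 ]
laptop -y dir yaw 8.996770832662122 [ 0.51630629 -0.00653195  0.018     ]
```

View pics/c1.png

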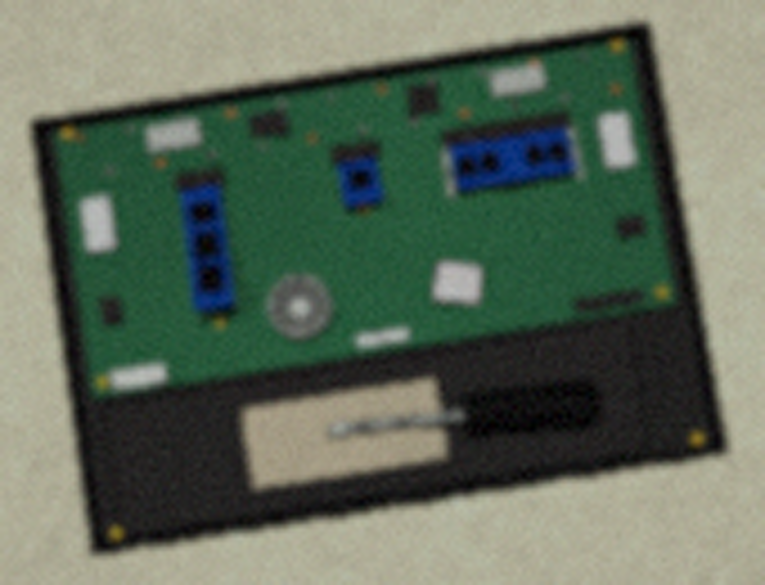

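View pics/c2.png

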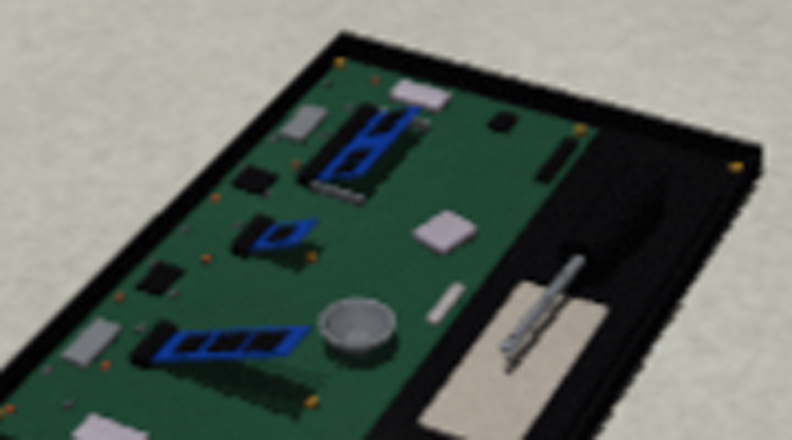

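Crop 1 puts the module's free edge from (463,194) to (578,176) and the socket side from (452,143) to (572,127). Crop 2 shows it tilted up, with nothing loose near it; the cap is about 40 mm in front. Next I'll work out the press point and the move.

Run:
```python
from h import *
from scipy.spatial.transform import Rotation as R
t=snap('top')
f=lambda u,v,z: onplane(t,235+(u+.5)/4.5-.5,170+(v+.5)/4.5-.5,z)
A=f(463,194,.026);B=f(578,176,.026);C=f(452,143,.014);D=f(572,127,.014)
print(A,B,C,D)
for P,Q in((A,B),(C,D)):
    d=P-Q;print(np.degrees(np.arctan2(-d[0],d[1])),np.linalg.norm(d))
yaw=np.radians(9);x=np.array([np.cos(yaw),np.sin(yaw),0])
e=(A+B)/2; k=(C+D)/2; m=onplane(t,348.4,204.7,.019)
print('origin est: edge',e+.027*x,'hinge',k,'blue centre',m+.0136*x)
st=sensors.get_state();Rt=R.from_euler('xyz',st['tool_rot'])
o=np.mean([e+.027*x,m+.0136*x],0); tgt=o-.026*x
print('origin',o,'target',tgt)
Rw=R.from_euler('xyz',[np.pi,0,np.radians(9-180)])
for z in(.12,):
    g=np.r_[tgt[:2],z]; dd=g-st['ee_pos']; print(dd,'final tool axes',Rw.inv().apply(dd),'cur tool axes',Rt.inv().apply(dd), 'rot',np.degrees((Rt.inv()*Rw).as_rotvec()))
```

```text
[ 0.56822746 -0.05462336  0.026     ] [ 0.57870884 -0.11935335  0.026     ] [ 0.59985447 -0.04883151  0.014     ] [ 0.60933675 -0.11732559  0.014     ]
9.197766176236904 0.06557308946448684
7.881892318961716 0.06914731839747863
origin est: edge [ 0.60013574 -0.08276462  0.026     ] hinge [ 0.60459561 -0.08307855  0.014     ] blue centre [ 0.60376157 -0.08060907  0.019     ]
origin [ 0.60194865 -0.08168685  0.0225    ] target [ 0.57626876 -0.08575414  0.0225    ]
[ 0.38520918  0.50909089 -0.12404654] final tool axes [-0.46010597  0.44256315  0.12404654] cur tool axes [-0.52242496  0.36681986  0.1243485 ] rot [ 0.05597836 -0.01096565  8.80232677]
```

>>> {"op": "play_rows", "data": {
  "slide": [
    [-0.1, 0.09, 0],
    [-0.19, 0.18, 0],
    [-0.19, 0.18, 0],
    [-0.19, 0.18, 0],
    [-0.19, 0.18, 0],
    [-0.19, 0.18, 0],
    [-0.19, 0.18, 0],
    [-0.19, 0.18, 0],
    [-0.19, 0.18, 0],
    [-0.19, 0.18, 0]
  ],
  "rotation": [
    [0, 0, 0.1],
    [0, 0, 0.1],
    [0, 0, 0],
    [0, 0, 0],
    [0, 0, 0],
    [0, 0, 0],
    [0, 0, 0],
    [0, 0, 0],
    [0, 0, 0],
    [0, 0, 0]
  ],
  "hand": [1, 1, 1, 1, 1, 1, 1, 1, 1, 1],
  "squeeze": 5
}}

```text
time: 1.25
ee_pos: [0.4221, -0.2903, 0.2425]
tool_rot: [3.14, -0.001, -3.004]
wrist_force: [-0.0, 0.3, 0.5]
gripper_width: 0.0147
```

```bash
cat >> h.py <<'E'
from scipy.spatial.transform import Rotation as R
def togo(z,tgt=(0.5763,-0.0857)):
    st=sensors.get_state();Rt=R.from_euler('xyz',st['tool_rot']);Rw=R.from_euler('xyz',[np.pi,0,np.radians(9-180)])
    d=np.r_[tgt,z]-st['ee_pos']
    print(st['time'],st['ee_pos'].round(4),st['wrist_force'].round(2),'w',st['gripper_width'],'togo units',(Rt.inv().apply(d)/.15).round(3),'rot units',(np.degrees((Rt.inv()*Rw).as_rotvec())/45).round(3))
E
python3 -c "
from h import *
togo(.1)"
```

```text
1.25 [ 0.4221 -0.2903  0.2425] [-0.03  0.34  0.52] w 0.014711195374078747 togo units [-1.206  1.208  0.951] rot units [ 0.003 -0.001 -0.025]
```

>>> {"op": "play_rows", "data": {
  "slide": [
    [-0.19, 0.19, 0],
    [-0.19, 0.19, 0],
    [-0.19, 0.19, 0],
    [-0.18, 0.18, 0.04],
    [-0.17, 0.17, 0.08],
    [-0.14, 0.14, 0.12],
    [-0.07, 0.07, 0.2],
    [-0.02, 0.02, 0.2],
    [0, 0, 0.15],
    [0, 0, 0]
  ],
  "rotation": [
    [0, 0, -0.025],
    [0, 0, 0],
    [0, 0, 0],
    [0, 0, 0],
    [0, 0, 0],
    [0, 0, 0],
    [0, 0, 0],
    [0, 0, 0],
    [0, 0, 0],
    [0, 0, 0]
  ],
  "hand": [1, 1, 1, 1, 1, 1, 1, 1, 1, 1]
}}

```text
time: 2.25
ee_pos: [0.5757, -0.0781, 0.1222]
tool_rot: [3.141, 0.007, -2.975]
wrist_force: [-0.9, -0.1, -0.6]
gripper_width: 0.0004
```

```bash
python3 -c "
from h import *
togo(.07)"
```

```text
2.25 [ 0.5757 -0.0781  0.1222] [-0.92 -0.09 -0.62] w 0.00041012590630860294 togo units [ 0.007 -0.051  0.348] rot units [0.001 0.009 0.012]
```

>>> {"op": "play_rows", "data": {
  "slide": [
    [0, -0.05, 0.05],
    [0, 0, 0.1],
    [0, 0, 0.1],
    [0, 0, 0.08],
    [0, 0, 0.03],
    [0, 0, 0],
    [0, 0, 0],
    [0, 0, 0],
    [0, 0, 0],
    [0, 0, 0]
  ],
  "rotation": [
    [0, 0.009, 0.012],
    [0, 0, 0],
    [0, 0, 0],
    [0, 0, 0],
    [0, 0, 0],
    [0, 0, 0],
    [0, 0, 0],
    [0, 0, 0],
    [0, 0, 0],
    [0, 0, 0]
  ],
  "hand": [1, 1, 1, 1, 1, 1, 1, 1, 1, 1]
}}

```text
time: 3.25
ee_pos: [0.5829, -0.0889, 0.0741]
tool_rot: [-3.139, 0.013, -2.987]
wrist_force: [0.3, 0.1, 0.0]
gripper_width: 0.0004
```

Run:
```python
from h import *
togo(.055)
s=snap('side');b=np.asarray(s['pixels'])
cv2.imwrite('pics/c3.png',cv2.resize(b[165:275,250:390],None,fx=5,fy=5,interpolation=cv2.INTER_CUBIC))
```

```text
3.25 [ 0.5829 -0.0889  0.0741] [0.28 0.11 0.01] w 0.0003512151814094388 togo units [0.042 0.028 0.127] rot units [-0.003  0.017 -0.003]
```

View pics/c3.png

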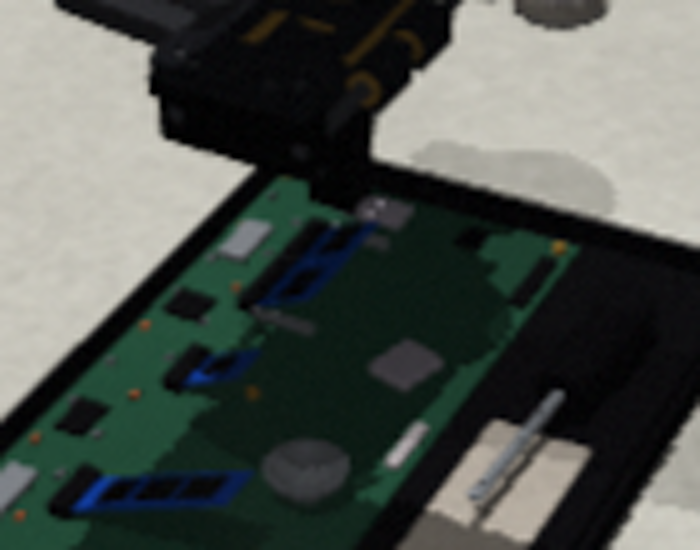

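The tip is above the module with nothing else nearby. The arm drifted about 7 mm in x, so I'll correct that and descend in smaller steps.

>>> {"op": "play_rows", "data": {
  "slide": [
    [0.04, 0.03, 0],
    [0, 0, 0.03],
    [0, 0, 0.03],
    [0, 0, 0.03],
    [0, 0, 0.02],
    [0, 0, 0],
    [0, 0, 0],
    [0, 0, 0],
    [0, 0, 0],
    [0, 0, 0]
  ],
  "rotation": [
    [0, 0.017, 0],
    [0, 0, 0],
    [0, 0, 0],
    [0, 0, 0],
    [0, 0, 0],
    [0, 0, 0],
    [0, 0, 0],
    [0, 0, 0],
    [0, 0, 0],
    [0, 0, 0]
  ],
  "hand": [1, 1, 1, 1, 1, 1, 1, 1, 1, 1]
}}

```text
time: 4.3
ee_pos: [0.5756, -0.0849, 0.0559]
tool_rot: [-3.139, -0.002, -2.986]
wrist_force: [0.2, -0.1, 0.3]
gripper_width: 0.0008
```

```bash
python3 -c "
from h import *
togo(.0356)"
```

```text
4.3 [ 0.5756 -0.0849  0.0559] [ 0.25 -0.12  0.3 ] w 0.0008243529445192942 togo units [-0.004 -0.005  0.135] rot units [-0.003 -0.002 -0.002]
```

>>> {"op": "play_rows", "data": {
  "slide": [
    [0, 0, 0.02],
    [0, 0, 0.02],
    [0, 0, 0.02],
    [0, 0, 0.015],
    [0, 0, 0.015],
    [0, 0, 0.01],
    [0, 0, 0.01],
    [0, 0, 0],
    [0, 0, 0],
    [0, 0, 0]
  ],
  "rotation": [
    [0, 0, 0],
    [0, 0, 0],
    [0, 0, 0],
    [0, 0, 0],
    [0, 0, 0],
    [0, 0, 0],
    [0, 0, 0],
    [0, 0, 0],
    [0, 0, 0],
    [0, 0, 0]
  ],
  "hand": [1, 1, 1, 1, 1, 1, 1, 1, 1, 1]
}}

```text
time: 5.3
ee_pos: [0.5742, -0.0854, 0.0383]
tool_rot: [-3.139, -0.005, -2.987]
wrist_force: [-1.6, -0.6, 0.4]
gripper_width: 0.0004
```

```bash
python3 -c "
from h import *
togo(.0356)"
```

```text
5.3 [ 0.5742 -0.0854  0.0383] [-1.61 -0.59  0.35] w 0.00044732984269841577 togo units [-0.014 -0.004  0.018] rot units [-0.003 -0.006 -0.003]
```

Run:
```python
from h import *
togo(.0356)
s=snap('side');b=np.asarray(s['pixels'])
t=snap('top');a=np.asarray(t['pixels'])
r=lambda i,f:cv2.resize(i,None,fx=f,fy=f,interpolation=cv2.INTER_CUBIC)
L=r(b[185:265,275:355],5);Q=r(a[180:260,305:385],5)
o=np.clip(np.hstack([L,Q]).astype(float)*1.8,0,255).astype('uint8')
cv2.imwrite('pics/c4.png',o)
```

```text
5.3 [ 0.5742 -0.0854  0.0383] [-1.61 -0.59  0.35] w 0.00044732984269841577 togo units [-0.014 -0.004  0.018] rot units [-0.003 -0.006 -0.003]
```

View pics/c4.png

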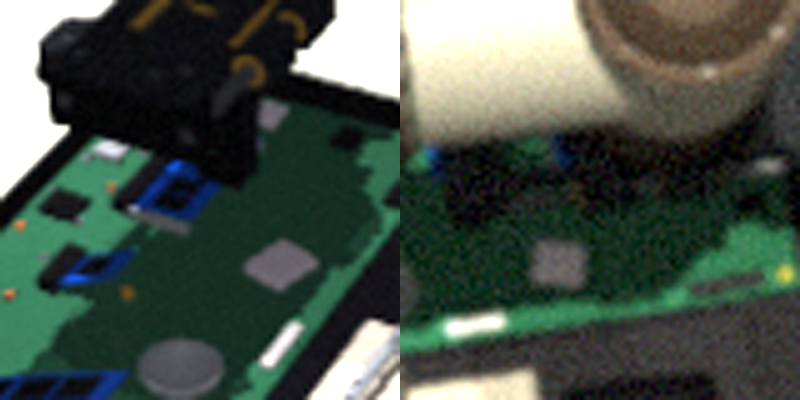

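The fingertip sits on the free edge of the card, which now looks lower. Continuing down gently while watching the force.

>>> {"op": "play_rows", "data": {
  "slide": [
    [-0.007, 0, 0.007],
    [0, 0, 0.007],
    [0, 0, 0.005],
    [0, 0, 0],
    [0, 0, 0],
    [0, 0, 0],
    [0, 0, 0],
    [0, 0, 0],
    [0, 0, 0],
    [0, 0, 0]
  ],
  "rotation": [
    [0, 0, 0],
    [0, 0, 0],
    [0, 0, 0],
    [0, 0, 0],
    [0, 0, 0],
    [0, 0, 0],
    [0, 0, 0],
    [0, 0, 0],
    [0, 0, 0],
    [0, 0, 0]
  ],
  "hand": [1, 1, 1, 1, 1, 1, 1, 1, 1, 1]
}}

```text
time: 6.4
ee_pos: [0.5755, -0.0852, 0.0361]
tool_rot: [-3.139, -0.004, -2.986]
wrist_force: [-1.3, -0.5, 2.2]
gripper_width: 0.0005
```

```bash
python3 -c "
from h import *
togo(.0356)"
```

```text
6.4 [ 0.5755 -0.0852  0.0361] [-1.26 -0.51  2.24] w 0.000471185932710587 togo units [-0.005 -0.004  0.003] rot units [-0.003 -0.005 -0.002]
```

>>> {"op": "play_rows", "data": {
  "slide": [
    [0, 0, 0.005],
    [0, 0, 0.004],
    [0, 0, 0],
    [0, 0, 0],
    [0, 0, 0],
    [0, 0, 0],
    [0, 0, 0],
    [0, 0, 0],
    [0, 0, 0],
    [0, 0, 0]
  ],
  "rotation": [
    [0, 0, 0],
    [0, 0, 0],
    [0, 0, 0],
    [0, 0, 0],
    [0, 0, 0],
    [0, 0, 0],
    [0, 0, 0],
    [0, 0, 0],
    [0, 0, 0],
    [0, 0, 0]
  ],
  "hand": [1, 1, 1, 1, 1, 1, 1, 1, 1, 1]
}}

```text
time: 7.4
ee_pos: [0.5761, -0.085, 0.036]
tool_rot: [-3.139, -0.003, -2.985]
wrist_force: [-1.4, 0.1, 2.7]
gripper_width: 0.0006
```

>>> {"op": "play_rows", "data": {
  "slide": [
    [0, 0, 0.007],
    [0, 0, 0.009],
    [0, 0, 0.011],
    [0, 0, 0.012],
    [0, 0, 0.012],
    [0, 0, 0.012],
    [0, 0, 0.012],
    [0, 0, 0.012],
    [0, 0, 0.012],
    [0, 0, 0.012]
  ],
  "rotation": [
    [0, 0, 0],
    [0, 0, 0],
    [0, 0, 0],
    [0, 0, 0],
    [0, 0, 0],
    [0, 0, 0],
    [0, 0, 0],
    [0, 0, 0],
    [0, 0, 0],
    [0, 0, 0]
  ],
  "hand": [1, 1, 1, 1, 1, 1, 1, 1, 1, 1]
}}

```text
time: 8.4
ee_pos: [0.5761, -0.085, 0.0358]
tool_rot: [-3.135, -0.002, -2.979]
wrist_force: [-3.7, 1.4, 12.7]
gripper_width: 0.0001
```

```bash
python3 -c "
from h import *
togo(.0356)"
```

```text
8.4 [ 0.5761 -0.085   0.0358] [-3.71  1.44 12.75] w 0.00014113766022421872 togo units [-0.001 -0.004  0.001] rot units [-0.009 -0.003  0.007]
```

It is at a rigid stop: z stays at 35.8 mm (35.6 mm expected when flat) and the force has risen to 12.7 N. Holding for another second, then withdrawing.

>>> {"op": "play_rows", "data": {
  "slide": [
    [0, 0, 0.012],
    [0, 0, 0.012],
    [0, 0, 0.012],
    [0, 0, 0.012],
    [0, 0, 0.012],
    [0, 0, 0.012],
    [0, 0, 0.012],
    [0, 0, 0.012],
    [0, 0, 0.012],
    [0, 0, 0.008]
  ],
  "rotation": [
    [0, 0, 0],
    [0, 0, 0],
    [0, 0, 0],
    [0, 0, 0],
    [0, 0, 0],
    [0, 0, 0],
    [0, 0, 0],
    [0, 0, 0],
    [0, 0, 0],
    [0, 0, 0]
  ],
  "hand": [1, 1, 1, 1, 1, 1, 1, 1, 1, 1]
}}

```text
time: 9.4
ee_pos: [0.5761, -0.085, 0.0359]
tool_rot: [-3.131, 0.0, -2.973]
wrist_force: [-3.3, 0.7, 6.3]
gripper_width: 0.0002
```

>>> {"op": "play_rows", "data": {
  "slide": [
    [0, 0, 0],
    [0, 0, -0.01],
    [0, 0, -0.02],
    [0, 0, -0.04],
    [0, 0, -0.1],
    [0, 0, -0.2],
    [0, 0, -0.25],
    [0, 0, -0.25],
    [0, 0, -0.2],
    [0, 0, -0.1]
  ],
  "rotation": [
    [0, 0, 0],
    [0, 0, 0],
    [0, 0, 0],
    [0, 0, 0],
    [0, 0, 0],
    [0, 0, 0],
    [0, 0, 0],
    [0, 0, 0],
    [0, 0, 0],
    [0, 0, 0]
  ],
  "hand": [1, 1, 1, 1, 1, 1, 1, 1, 1, 1]
}}

```text
time: 10.4
ee_pos: [0.5748, -0.0832, 0.2154]
tool_rot: [-3.131, -0.005, -2.974]
wrist_force: [0.4, -0.6, 0.5]
gripper_width: 0.0007
```

>>> {"op": "play_rows", "data": {
  "slide": [
    [0.1, -0.1, -0.1],
    [0.17, -0.17, 0],
    [0.17, -0.17, 0],
    [0.17, -0.17, 0],
    [0.17, -0.17, 0],
    [0.15, -0.15, 0],
    [0.1, -0.1, 0],
    [0, 0, 0],
    [0, 0, 0],
    [0, 0, 0]
  ],
  "rotation": [
    [0, 0, 0],
    [0, 0, 0],
    [0, 0, 0],
    [0, 0, 0],
    [0, 0, 0],
    [0, 0, 0],
    [0, 0, 0],
    [0, 0, 0],
    [0, 0, 0],
    [0, 0, 0]
  ],
  "hand": [1, 1, 1, 1, 1, 1, 1, 1, 1, 1]
}}

```text
time: 11.4
ee_pos: [0.4466, -0.2665, 0.2398]
tool_rot: [-3.128, 0.009, -2.971]
wrist_force: [0.3, 1.3, 1.2]
gripper_width: 0.0003
```

Run:
```python
from h import *
togo(.2)
s=snap('side');b=np.asarray(s['pixels']);t=snap('top');a=np.asarray(t['pixels'])
r=lambda i:cv2.resize(i,None,fx=4,fy=4,interpolation=cv2.INTER_CUBIC)
old=[cv2.imread('pics/side0.png')[190:260,265:360],cv2.imread('pics/top0.png')[185:255,300:395]]
new=[b[190:260,265:360],a[185:255,300:395]]
cv2.imwrite('pics/c5.png',np.vstack([np.hstack([r(i) for i in old]),np.hstack([r(i) for i in new])]))
```

```text
11.4 [ 0.4466 -0.2665  0.2398] [0.35 1.28 1.22] w 0.0002643120550099139 togo units [-1.054  1.045  0.261] rot units [-0.017  0.012  0.017]
```

View pics/c5.png

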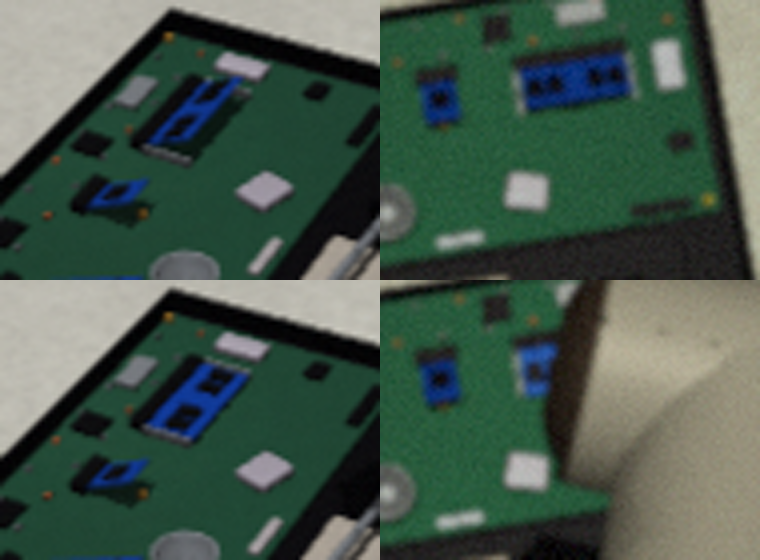

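The module lies flat: no gap or shadow is left and both side arms are visible. The wifi card, cap and dish have not moved. Handing in.

```bash
python3 -c "
from h import *
print(bot.sign_off())"
```

```text
the job is handed in; nothing more can be done
None
```

The memory module is pressed flat and the job is handed in; the arm had withdrawn by about 11.4 s of the 32 s allowed. No verdict was reported.

- **Press:** I closed the fingers and pressed the free edge down until the tool stopped at a height of 35.8 mm (35.6 mm was expected for flat). The readings during the hold showed 12.7 N, then 6.3 N about a second later, well under the 50 N limit. I saw the force only at the end of each one-second move.
- **Withdrawal:** the arm lifted straight up and moved away from the laptop. The last wrist force was about 1–2 N, not quite zero, though nothing was near the fingers.
- **Last pictures:** the side view shows the module flat, with the shadow under it gone. The wireless card, the cap and the visible part of the dish look unchanged.
- **Not checked:** the arm hid part of the module in the last top view. I did not re-check the storage card's free end, the screwdriver, the jars, the tweezers or the fan; the path was planned clear of them.
- **Drift:** the arm moved about 7 mm sideways while coming down, and I corrected it before touching the module.

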